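# Pack jars and a charged battery pack into a divided crate at a dental lab bench

## Task

Switch the charger off with its toggle lever, and only then pull the battery pack straight up out of its sprung socket. Pack the divided crate: stand the pack and every amber jar on the bench upright on the crate's floor, one item to a cell, using only cells that are empty. Leave the tubs that are already in the crate in their cells, and do not shift the plaster models, bowl, bur box or wax knife.

Things in the scene. Friction and masses are not known exactly. Their poses are not given: they have to be found in the camera images.
- crate: Grey open divided crate, fixed on the left or right of the bench, 300 (x) x 152 (y) mm, 34 mm high; walls and dividers 4 mm thick, dividers 30 mm high. 4 x 2 cells, each 70 x 70 mm inside, centred at x = -111, -37, 37, 111 mm and y = -37, 37 mm in its frame. Origin: centre of its underside, z up; the cells' floor is at z = 4 mm.
- charger: White charger, fixed on the side where the crate is not: a plate 120 (x) x 210 (y) mm, 15 mm thick; origin: centre of its underside, z up. At y = -55 mm stands the 70 x 70 mm socket tower, top at z = 49 mm, that holds the pack; at y = +65 mm a grey block, 70 (x) x 50 mm, top at z = 40 mm, with the toggle lever.
- charger_switch (a joint): Angle of the charger's toggle lever, rad: 0 to about 0.15 at the start = on, leaning to the charger's -x; 1.0 (its stop) = off, leaning to the charger's +x. Pivot axis along the charger's y at x = 0, y = 65 mm, z = 37 mm; a 55 mm steel rod 10 mm thick with a black ball of 26 mm diameter at its tip. Moves with a light push and stays where it is left.
- charger_switch_tip (a point): Centre of the black ball at the tip of the toggle lever.
- charger_socket (a point): Centre of the mouth of the socket: a 34 x 34 mm well, 34 mm deep, in which the pack stands. A sprung steel roller on a slide in its +y wall (charger frame) snaps into the groove of the pack; a straight upward pull of about 10 N frees it within the first 25 mm; nothing has to be pressed.
- pack: Battery pack, a black upright 32 x 32 mm square block 90 mm tall with a 24 mm square groove round its foot from 9 to 23 mm up, about 0.16 kg. At the start it stands in the charger's well, square to the charger. Origin: centre of its underside; z up along its length.
- jar1: Amber glass jar with a white screw lid (may be absent): upright cylinder of 44 mm diameter (lid 43 mm, the top 26 mm), 74 mm tall, about 0.13 kg, its weight low down, standing on the open bench between crate and charger. Origin: centre of its underside; z up.
- jar2: Amber glass jar with a white screw lid (may be absent): upright cylinder of 44 mm diameter (lid 43 mm, the top 26 mm), 74 mm tall, about 0.13 kg, its weight low down, standing on the open bench between crate and charger. Origin: centre of its underside; z up.
- jar3: Amber glass jar with a white screw lid (may be absent): upright cylinder of 44 mm diameter (lid 43 mm, the top 26 mm), 74 mm tall, about 0.13 kg, its weight low down, standing on the open bench between crate and charger. Origin: centre of its underside; z up.
- jar4: Amber glass jar with a white screw lid (may be absent): upright cylinder of 44 mm diameter (lid 43 mm, the top 26 mm), 74 mm tall, about 0.13 kg, its weight low down, standing on the open bench between crate and charger. Origin: centre of its underside; z up.
- jar5: Amber glass jar with a white screw lid (may be absent): upright cylinder of 44 mm diameter (lid 43 mm, the top 26 mm), 74 mm tall, about 0.13 kg, its weight low down, standing on the open bench between crate and charger. Origin: centre of its underside; z up.
- tub1: White tub with a steel lid (may be absent): 45 mm diameter, 58 mm tall, already standing in a cell of the crate; it stays in that cell. Origin: centre of its underside; z up.
- tub2: White tub with a steel lid (may be absent): 45 mm diameter, 58 mm tall, already standing in a cell of the crate; it stays in that cell. Origin: centre of its underside; z up.
- tub3: White tub with a steel lid (may be absent): 45 mm diameter, 58 mm tall, already standing in a cell of the crate; it stays in that cell. Origin: centre of its underside; z up.
- model_a: Tan plaster jaw model, 62 x 56 mm, 36 mm tall, standing among the jars; stays where it is. Origin: centre of its underside.
- model_b: Another such plaster jaw model, at the far edge of the work area; stays where it is.
- bowl: Black rubber mixing bowl, 110 mm across, 55 mm tall, at the far edge; stays where it is. Origin: centre of its underside.
- burs: Blue box of burs, 90 x 130 mm, 67 mm tall with the burs, at the far edge; stays where it is. Origin: centre of its underside.
- wax_knife: Wax knife with a wooden handle, 170 mm long, lying at the left edge; stays where it is. Origin: under its middle.
Not all that is in view belongs to the job. Of the things shaped like the pack, the black one is meant.

How it is judged (in metres and radians):
On the way, in this order (a step that is already met when the one before it is completed fails the run):
1. the charger is switched off (lever past 0.8 rad) while the pack is still in its socket (value of joint charger_switch above 0.8 rad and z of pack in the frame of charger below 0.022 m), for 0.2 s.
2. the pack is out of the socket, its foot above the socket's top (z of pack in the frame of charger above 0.05 m), for 0.1 s.
At the end, for the whole second after the job is handed in: Lever past 0.8 rad (off). Pack and every jar present at rest on the crate's floor, each in its own cell: origin inside the crate, under 11 mm above its underside, tilt under 0.15 rad. Each tub present likewise, within 35 mm of where it was (value of joint charger_switch above 0.8 rad and x of pack in the frame of crate between -0.15 and 0.15 m and y of pack in the frame of crate between -0.076 and 0.076 m and z of each of pack, jar1, jar2, jar3, jar4, jar5, tub1, tub2, tub3 in the frame of crate below 0.011 m and angle between each of pack, jar1, jar2, jar3, jar4, jar5, tub1, tub2, tub3's own z axis and vertical below 0.15 rad and linear speed of each of pack, jar1, jar2, jar3, jar4, jar5, tub1, tub2, tub3 below 0.03 m/s and x of jar1 in the frame of crate between -0.15 and 0.15 m and y of jar1 in the frame of crate between -0.076 and 0.076 m and x of jar2 in the frame of crate between -0.15 and 0.15 m and y of jar2 in the frame of crate between -0.076 and 0.076 m and x of jar3 in the frame of crate between -0.15 and 0.15 m and y of jar3 in the frame of crate between -0.076 and 0.076 m and x of jar4 in the frame of crate between -0.15 and 0.15 m and y of jar4 in the frame of crate between -0.076 and 0.076 m and x of jar5 in the frame of crate between -0.15 and 0.15 m and y of jar5 in the frame of crate between -0.076 and 0.076 m and x of tub1 in the frame of crate between -0.15 and 0.15 m and y of tub1 in the frame of crate between -0.076 and 0.076 m and distance of each of tub1, tub2, tub3 from where it was at the start of the episode below 0.035 m and x of tub2 in the frame of crate between -0.15 and 0.15 m and y of tub2 in the frame of crate between -0.076 and 0.076 m and x of tub3 in the frame of crate between -0.15 and 0.15 m and y of tub3 in the frame of crate between -0.076 and 0.076 m); the robot touches nothing.
It fails at once if a plaster model, the bowl, the bur box or the wax knife is shifted by more than 50 mm (distance of any of model_a, model_b, bowl, burs, wax_knife from where it was at the start of the episode above 0.05 m).
It fails at once if a tub is lifted out of the crate (z of any of tub1, tub2, tub3 in the frame of crate above 0.045 m).
Of jar1, jar2, jar3, jar4, jar5 only 3 to 5 are there at a start; the rules pass over those that are not, and their reading is None.
Of tub1, tub2, tub3 only 1 to 2 are there at a start; the rules pass over those that are not, and their reading is None.
At some moment in a run one of jar1, jar2, jar3, jar4, jar5 may be knocked a few centimetres aside while the robot is not near it.
It also fails if it takes over 210 s, if anything falls off the work surface, if the arm or the gripper's body presses on something with over 40 N, if the wrist force passes 120 N, or if a joint passes its speed limit or range.

## Robot

A 7-joint arm with a two-finger parallel gripper is mounted at the origin on the work surface. World frame = base frame: x ahead of the robot, y to its left, z up, the work surface at z = 0. Lengths are in m, angles in degrees, forces in N, time in s.
With the tool pointing down it reaches from about 0.425 to 0.875 m from the base axis. Payload 4.7 kg.
Tool frame: the origin (TCP) lies at the very end of the fingers, on their centre line; the grasp point (between the pads) lies 19 mm behind it; z points along the fingers, y is the line along which they close (so a half turn about z gives the same grasp; the last joint's range is limited). The gripper opens to 87 mm and grips with 3 to 60 N. Pads are 19 mm wide; open, the fingers measure 117 mm over their backs; the gripper's body (75 mm by 190 mm) begins 51 mm behind the grasp point.
Start: joints at [67.156, 18.392, -4.016, 83.108, 1.295, 78.541, -3.26], TCP at [0.261, -0.595, 0.223] pointing down, gripper open.
Joint ranges: [-163.93, 163.93], [-17.29, 119.83], [-79.2, 71.16], [3.27, 140.29], [-89.18, 269.18], [5.43, 117.66], [-154.24, 154.24]. Speed limits (degrees/s): [147.25, 147.25, 180, 180, 180, 180, 180].

## Interface

Orientations are given as [roll, pitch, yaw] about the fixed x, y, z axes, in that order (R = Rz(yaw) Ry(pitch) Rx(roll)).
In Python, from cell import telemetry, cams, env gives the robot as it stands.
- The arm moves only by the tool arm_command, never from a script. Its argument "series" is text: rows parted by semicolons, each of 5 numbers parted by spaces: the shift along the tool's x, y, z in mm, then the turn about the tool's z in rad, then the closure in counts, from 0 (fully open) to 255 (shut). A call has 1 to 20 rows; each row shifts and turns the commanded pose from where the row before left it, along the tool's axes as they then stand; what a row does not reach is not made up. A row lasts 1/12 s, in which the tool goes at most 41.7 mm and 7.16 degrees, less where a joint would pass 70% of its speed; a pose out of reach is approached as far as the arm can. A call is refused whole if a number of a shift passes 41.7 or a number of a turn 0.125, either way. A call with a gripper value outside its range is refused whole. The fingers move at their own pace and stop on an object; "squeeze" is the grip in N (left out, the last holds). Time passes only in rows, so rows that do not move let the fingers close. It gives the time, the measured TCP pose, the force, the opening and the grip force at its end, in the units of the state.
- telemetry.get_obs(): the state, without advancing time (a new reading comes with each control period).
- cams.read_camera(name): name is "side" or "top" or "wrist"; returns the picture (384x512x3 uint8, blue, green, red); there is no depth.
- cams.calibration(name): a dict with "K" (3x3 intrinsics, pixels), "origin" and "rotation" of the camera in the world; the wrist camera has in their place "hand_eye" (4x4, takes a point from camera to tool coordinates, whose origin is the TCP and whose axes are the flange's). Camera axes: x right, y down, z forward; pixel columns grow to the right and rows downward; lengths in m; the calibration is good to about 2 mm. A picture is of the moment at which its call begins: read the wrist's pose just before it. calibration takes no time and is no camera call.
- env.sign_off(): hands the job in; it is judged then, once.
The state is a dict: "time_s": time; "qpos": joint angles; "joint_velocities": joint speeds; "effort": joint torques, N m; "tool_pos": TCP position; "tool_rot": TCP orientation; "force": force on the tool from outside, world axes, zero at the start; "wrist_torque": the same for the moment, N m; "grip_width": finger opening in m; "grasp_force": force on a finger pad.
Only numpy, scipy, OpenCV 4.12 (cv2) and the standard library are available. Lean on these libraries where they do the work, as an engineer would, in place of code of your own. Each camera call takes 0.05 s, during which the arm holds its last target. There are 200 camera calls.

## Working session

There is one attempt and no reset: what is moved stays moved. The work goes in short steps, Python scripts to look and compute and a tool call to move; the robot and the scene stay as the last step left them, time stands still between calls to the robot, and variables do not carry over. Pictures are saved under pics/ and viewed, at most 14 in all, crops included, and the job is handed in when it is done.

Besides the shell and the picture viewer there is one more tool, called after "Request:" as name(argument=value, ...) on one line, values as JSON. arm_command: Moves the arm, as the interface text tells. Its arguments: {"type":"object","properties":{"series":{"type":"string"},"squeeze":{"type":"number"}},"required":["series"]}

```bash
mkdir -p pics; cat > h.py <<'E'
import numpy as np, cv2
from cell import telemetry, cams, env
from scipy.spatial.transform import Rotation as R
def cam(name):
    c=cams.calibration(name); K=np.array(c["K"])
    if "hand_eye" in c:
        o=telemetry.get_obs(); H=np.array(c["hand_eye"])
        Rt=R.from_euler('xyz',o["tool_rot"],degrees=True).as_matrix()
        return K,np.array(o["tool_pos"])+Rt@H[:3,3],Rt@H[:3,:3]
    return K,np.array(c["origin"]),np.array(c["rotation"])
def ray(c,u,v,z):
    K,o,Rm=c; d=Rm@np.linalg.solve(K,[u,v,1.]); return o+d*(z-o[2])/d[2]
def proj(c,p):
    K,o,Rm=c; q=K@(Rm.T@(np.array(p)-o)); return q[:2]/q[2]
E
python3 - <<'E'
from h import *
print(telemetry.get_obs())
for n in("top","side","wrist"):
    c=cam(n); print(n,c)
    cv2.imwrite(f"pics/{n}0.png",cams.read_camera(n))
E
```

```text
{'time_s': 0.0, 'qpos': array([67.15512412, 18.43988151, -4.01507047, 83.1768718 ,  1.29633031,
       78.53966227, -3.26069089]), 'joint_velocities': array([-0.02071952, -0.00193494, -0.07082417,  0.08778414, -0.0936244 ,
        0.01693455, -0.04894953]), 'effort': array([-5.31927362e-04, -4.91290998e+01, -4.03769799e-01, -3.12535357e+01,
       -6.38032285e-02,  4.36724047e-02,  1.41085875e-04]), 'tool_pos': array([ 0.26048989, -0.59490582,  0.22143488]), 'tool_rot': array([-1.79888902e+02,  7.23909427e-03,  2.36538134e+01]), 'force': array([0.26738688, 0.12187884, 0.25642576]), 'wrist_torque': array([-0.00130406, -0.04193348, -0.0110337 ]), 'grasp_force': 0.0, 'grip_width': 0.08716453453759322}
top (array([[348.2192432 ,   0.        , 248.68986357],
       [  0.        , 348.2192432 , 190.31364758],
       [  0.        ,   0.        ,   1.        ]]), array([0.33676108, 0.08035046, 1.13333981]), array([-168.29005975,    0.29011297,  -89.27445515]))
side (array([[429.8640483 ,   0.        , 261.31118984],
       [  0.        , 429.8640483 , 197.77631925],
       [  0.        ,   0.        ,   1.        ]]), array([0.22990107, 0.76769675, 0.99095498]), array([-139.6710823 ,    0.82827544, -155.59508195]))
wrist (array([[288.50427409,   0.        , 257.97058608],
       [  0.        , 288.50427409, 187.79642906],
       [  0.        ,   0.        ,   1.        ]]), array([ 0.321749  , -0.56800603,  0.38400929]), array([[ 0.40046671, -0.88857918, -0.2237263 ],
       [-0.91630742, -0.38905627, -0.09495224],
       [-0.00266954,  0.24302728, -0.97001578]]))
```

```bash
sed -i 's/return K,np.array(c\["origin"\]),np.array(c\["rotation"\])/return K,np.array(c["origin"]),R.from_euler("xyz",c["rotation"],degrees=True).as_matrix()/' h.py; python3 - <<'E'
from h import *
i=cv2.imread("pics/top0.png"); cv2.imwrite("pics/top0b.png",cv2.resize(i,(800,600)))
E
```

```text
(no output)
```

View pics/top0b.png

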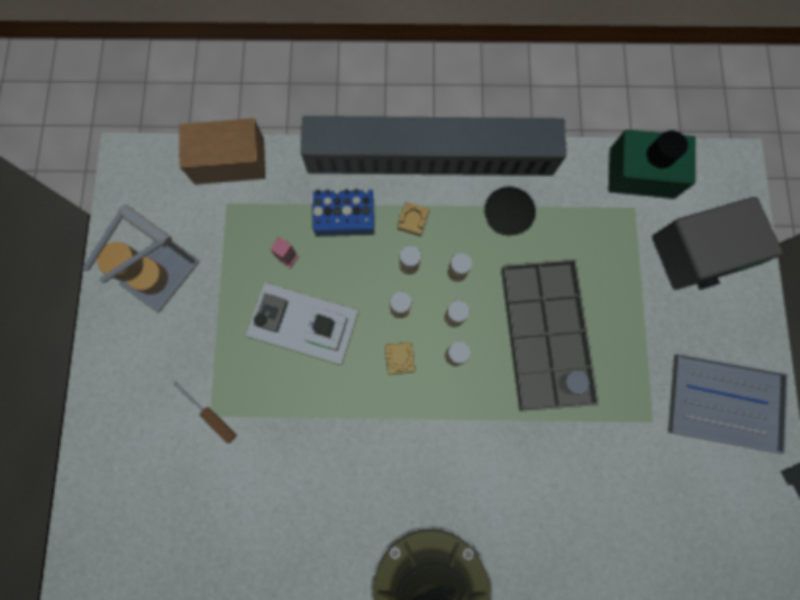

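View pics/side0.png

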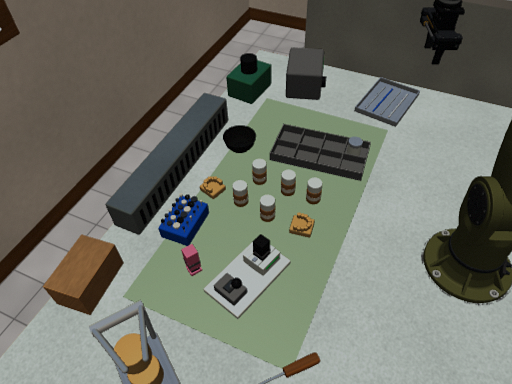

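The top view (800 px wide) shows the charger at (303,323), with its lever block at (268,313), the black pack at (323,326) and the wax knife at (218,424). It shows five jar lids at (410,257), (460,264), (400,302), (458,312) and (458,352), and the crate at (550,335) with one tub at (577,382). The side view confirms all five jars have amber bodies.

Candidates for the pack: the black block in the tower at top (323,326), the pink block at (283,250), the black ball of the lever at (261,320), and the black cap on the green box at (667,148). I choose (323,326).

```bash
python3 - <<'E'
from h import *
i=cv2.imread("pics/top0.png"); c=cam("top"); s=512/800
hsv=cv2.cvtColor(i,cv2.COLOR_BGR2HSV)
for (u,v) in [(410,257),(460,264),(400,302),(458,312),(458,352)]:
    u*=s;v*=s; u0,v0=int(u)-12,int(v)-12
    p=i[v0:v0+24,u0:u0+24].min(2)
    m=(p>140).astype('uint8'); n,l,st,ce=cv2.connectedComponentsWithStats(m)
    k=1+np.argmax(st[1:,4]); q=ce[k]+[u0,v0]; print("jar",q,st[k],ray(c,*q,0.074).round(4))
def quad(m,u,v):
    n,l,st,ce=cv2.connectedComponentsWithStats(m); 
    k=l[v-8:v+9,u-8:u+9].ravel(); k=np.bincount(k[k>0]).argmax()
    cs,_=cv2.findContours((l==k).astype('uint8'),cv2.RETR_EXTERNAL,cv2.CHAIN_APPROX_NONE)
    r=cv2.minAreaRect(max(cs,key=cv2.contourArea)); return cv2.boxPoints(r),r
print(i[215,352],i[180,335],i[195,170],i[215,200],i[150,250])
m=((i.min(2)>150)&(np.abs(i[...,1].astype(int)-i[...,0])<12)).astype('uint8')
m[:,:150]=0;m[240:]=0; m[:,235:]=0;m[:175]=0
b,r=quad(m,200,218); print("charger",r); P=np.array([ray(c,*q,0.015) for q in b]); print(P.round(4),P.mean(0),np.linalg.norm(np.diff(P,axis=0),axis=1))
m=((i.max(2)<100)&(hsv[...,1]<70)).astype('uint8'); m[:,:310]=0;m[:,385:]=0;m[:160]=0;m[270:]=0
m=cv2.morphologyEx(m,cv2.MORPH_CLOSE,np.ones((5,5)))
b,r=quad(m,340,200); print("crate",r); P=np.array([ray(c,*q,0.034) for q in b]); print(P.round(4),P.mean(0),np.linalg.norm(np.diff(P,axis=0),axis=1))
print("ball",ray(c,261*s,320*s,0.085),"pack",ray(c,323*s,326*s,0.105), "tub",ray(c,577*s,382*s,.062))
a=cv2.resize(i[165:245,145:240],None,fx=5,fy=5,interpolation=2)
b=cv2.resize(i[155:275,305:395],None,fx=5,fy=5,interpolation=2)
cv2.imwrite("pics/crop.png",np.hstack([a[:400,:475],np.zeros((400,10,3),'uint8'),cv2.resize(b,(300,400))]))
E
```

```text
Traceback (most recent call last):
ValueError: attempt to get argmax of an empty sequence
```

```bash
cat > m.py <<'E'
from h import *
i=cv2.imread("pics/top0.png"); c=cam("top"); s=512/800
hsv=cv2.cvtColor(i,cv2.COLOR_BGR2HSV); print("px",hsv[164,262],hsv[180,240],hsv[215,220],hsv[180,335],hsv[210,195])
for (u,v) in [(410,257),(460,264),(400,302),(458,312),(458,352)]:
    u*=s;v*=s; u0,v0=int(u)-12,int(v)-12
    p=hsv[v0:v0+24,u0:u0+24]
    m=((p[...,1]<35)&(p[...,2]>100)).astype('uint8'); n,l,st,ce=cv2.connectedComponentsWithStats(m)
    k=1+np.argmax(st[1:,4]); q=ce[k]+[u0,v0]; print("jar",q.round(1),st[k],ray(c,*q,0.074).round(4))
def quad(m,u,v,z):
    n,l,st,ce=cv2.connectedComponentsWithStats(m)
    k=l[v-8:v+9,u-8:u+9].ravel(); k=np.bincount(k[k>0]).argmax()
    cs,_=cv2.findContours((l==k).astype('uint8'),cv2.RETR_EXTERNAL,cv2.CHAIN_APPROX_NONE)
    r=cv2.minAreaRect(max(cs,key=cv2.contourArea)); print(r)
    P=np.array([ray(c,*q,z) for q in cv2.boxPoints(r)]); print(P[:,:2].round(4),P.mean(0).round(4),np.linalg.norm(np.diff(P,axis=0),axis=1).round(4))
def sub(m,u0,u1,v0,v1):
    o=np.zeros_like(m);o[v0:v1,u0:u1]=m[v0:v1,u0:u1];return cv2.morphologyEx(o,cv2.MORPH_CLOSE,np.ones((5,5)))
quad(sub(((hsv[...,1]<35)&(hsv[...,2]>110)).astype('uint8'),150,235,175,240),195,210,.015)
quad(sub(((hsv[...,1]<50)&(hsv[...,2]<105)).astype('uint8'),310,390,160,270),340,200,.034)
print("ball",ray(c,261*s,320*s,0.085),"pack",ray(c,323*s,326*s,0.105), "tub",ray(c,577*s,382*s,.062))
a=cv2.resize(i[165:245,145:240],None,fx=5,fy=5,interpolation=2)
b=cv2.resize(i[155:275,305:395],(300,400),interpolation=2)
cv2.imwrite("pics/crop.png",np.hstack([a,np.zeros((400,10,3),'uint8'),b]))
E
python3 m.py
```

```text
px [106  25 152] [ 54  41 132] [103  24 146] [60  6 81] [104  25 152]
jar [262.3 162.9] [  5   4  15  14 159] [0.6451 0.0466 0.074 ]
jar [295.2 167.6] [  6   5  15  14 165] [ 0.6309 -0.0569  0.074 ]
jar [256.  192.4] [  5   5  15  14 170] [0.5498 0.0657 0.074 ]
jar [293.2 198.4] [  5   5  15  14 171] [ 0.5324 -0.0495  0.074 ]
jar [293.9 224.8] [  6   5  15  15 178] [ 0.4506 -0.0505  0.074 ]
((192.82740783691406, 206.35231018066406), (65.73980712890625, 38.59678649902344), 17.35402488708496)
[[0.4835 0.3889]
 [0.6065 0.359 ]
 [0.543  0.1498]
 [0.4228 0.1838]] [0.514  0.2704 0.015 ] [0.1266 0.2186 0.1249]
((350.9519958496094, 214.1397247314453), (96.61167907714844, 51.1473503112793), 82.40535736083984)
[[ 0.6361 -0.1403]
 [ 0.6608 -0.3066]
 [ 0.3536 -0.3283]
 [ 0.3312 -0.1709]] [ 0.4954 -0.2365  0.034 ] [0.1682 0.308  0.1589]
ball [0.50592737 0.33701888 0.085     ] pack [0.49250379 0.212832   0.105     ] tub [ 0.39491341 -0.27995272  0.062     ]
```

View pics/crop.png

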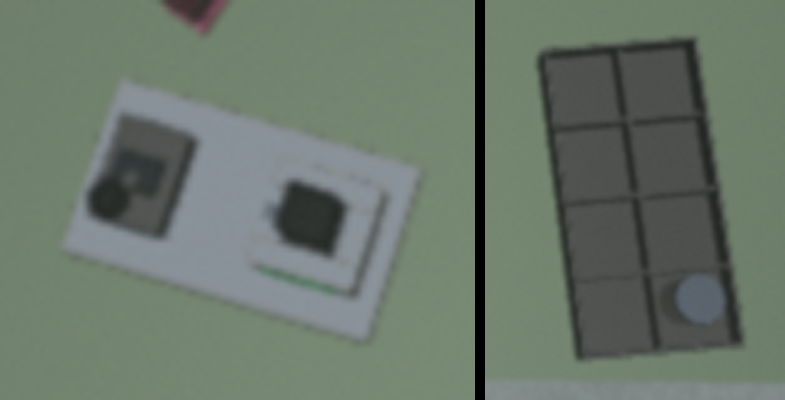

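The crop confirms the upright black block in the white tower at crop (310,217). The black ball leans to the charger's -x at (107,198). The crate has one tub, in the near right cell at (700,298). Next I compute poses from the corners read off the crop.

```bash
python3 - <<'E'
from h import *
from scipy.optimize import least_squares
c=cam("top")
def fit(px,z,L,W):
    P=np.array([ray(c,*q,z)[:2] for q in px])
    print(P.round(3).tolist())
    # model corners order given in local frame
    f=lambda t:(np.array(mod)@np.array([[np.cos(t[2]),np.sin(t[2])],[-np.sin(t[2]),np.cos(t[2])]])+t[:2]-P).ravel()
    r=least_squares(f,[*P.mean(0),0]); print(r.x[:2].round(4),np.degrees(r.x[2]).round(2),"res",(r.fun*1000).round(1)); return r.x
mod=[(.06,.105),(.06,-.105),(-.06,-.105),(-.06,.105)]
t=fit([(145+x/5-.4,165+y/5-.4) for x,y in[(122,80),(422,172),(370,340),(65,250)]],.015,0,0)
T=lambda t,p:(np.array([[np.cos(t[2]),-np.sin(t[2])],[np.sin(t[2]),np.cos(t[2])]])@p+t[:2]).round(4)
print("pack",T(t,[0,-.055]),"pivot",T(t,[0,.065]),"ball0",T(t,[-.026,.065]))
mod=[(.15,.076),(.15,-.076),(-.15,-.076),(-.15,.076)]
k=fit([(305+(x-485)*.3-.4,155+y*.3-.4) for x,y in[(538,52),(695,38),(743,345),(577,358)]],.034,0,0)
for y in(.037,-.037): print([T(k,[x,y]).tolist() for x in(-.111,-.037,.037,.111)])
E
```

```text
[[0.598, 0.353], [0.539, 0.153], [0.429, 0.184], [0.485, 0.383]]
[0.5127 0.2679] -15.89 res [ 1.  -0.1  2.9 -2.3 -2.9 -0.1 -1.   2.5]
pack [0.4977 0.215 ] pivot [0.5305 0.3304] ball0 [0.5055 0.3376]
[[0.634, -0.144], [0.65, -0.298], [0.355, -0.326], [0.341, -0.172]]
[ 0.4952 -0.2353] 5.4 res [ 3.2 -1.1  1.6  1.7 -2.1  1.2 -2.7 -1.8]
[[0.3813, -0.2089], [0.4549, -0.2019], [0.5286, -0.195], [0.6023, -0.188]]
[[0.3882, -0.2826], [0.4619, -0.2756], [0.5356, -0.2686], [0.6092, -0.2617]]
```

Request:
arm_command(series="37 17 -5 0.125 0; 37 17 -5 0.125 0; 37 17 0 0.125 0; 37 17 0 0.125 0; 37 17 0 0.125 0; 37 17 0 0.125 0", squeeze=20)

```text
time_s: 0.65
tool_pos: [0.4899, -0.6717, 0.2329]
tool_rot: [-179.9, -0.1, -19.5]
force: [-0.3, -1.4, 0.4]
grip_width: 0.087
grasp_force: 0.0
```

```bash
cat >> h.py <<'E'
CH=np.array([0.5127,0.2679,np.radians(-15.89)]); CR=np.array([0.4952,-0.2353,np.radians(5.4)])
def T(t,p): return np.array([[np.cos(t[2]),-np.sin(t[2])],[np.sin(t[2]),np.cos(t[2])]])@p+t[:2]
def plan(pts,yaw=None):
    """turn (rad) to yaw, then shifts in mm in the tool axes after that turn"""
    o=telemetry.get_obs(); y0=o["tool_rot"][2]; p=np.array(o["tool_pos"]); yaw=y0 if yaw is None else yaw
    print("turn %.2f"%np.radians(y0-yaw)); a=np.radians(yaw)
    for q in pts:
        d=(np.array(q)-p)*1000; print("shift",np.round([d[0]*np.cos(a)+d[1]*np.sin(a),d[0]*np.sin(a)-d[1]*np.cos(a),-d[2]])); p=np.array(q)
E
python3 - <<'E'
from h import *
s=[*T(CH,[-.07,.065])]
plan([(.52,-.2,.22),(*s,.22),(*s,.07)],74.1)
E
```

```text
turn -1.63
shift [ 462. -100.   13.]
shift [ 513. -205.   -0.]
shift [  0.   0. 150.]
```

Request:
arm_command(series="0 0 0 -0.125 255; 0 0 0 -0.125 255; 0 0 0 -0.125 255; 0 0 0 -0.125 255; 0 0 0 -0.125 255; 0 0 0 -0.125 255; 0 0 0 -0.125 255; 0 0 0 -0.125 255; 0 0 0 -0.125 255; 0 0 0 -0.125 255; 0 0 0 -0.125 255; 0 0 0 -0.125 255; 0 0 0 -0.13 255")

```text
out of range: a turn must lie within [-0.125, 0.125]
```

Request:
arm_command(series="0 0 0 -0.125 255; 0 0 0 -0.125 255; 0 0 0 -0.125 255; 0 0 0 -0.125 255; 0 0 0 -0.125 255; 0 0 0 -0.125 255; 0 0 0 -0.125 255; 0 0 0 -0.125 255; 0 0 0 -0.125 255; 0 0 0 -0.125 255; 0 0 0 -0.125 255; 0 0 0 -0.125 255; 0 0 0 -0.125 255")

```text
time_s: 1.73
tool_pos: [0.4865, -0.6727, 0.2317]
tool_rot: [-179.9, -0.0, 74.1]
force: [0.2, 0.5, 0.3]
grip_width: 0.0083
grasp_force: 0.0
```

Request:
arm_command(series="39 -8 1 0 255; 39 -8 1 0 255; 39 -8 1 0 255; 39 -8 1 0 255; 39 -8 1 0 255; 39 -8 1 0 255; 39 -8 1 0 255; 39 -8 1 0 255; 39 -9 1 0 255; 39 -9 1 0 255; 39 -9 1 0 255; 33 -9 1 0 255")

```text
time_s: 2.73
tool_pos: [0.5195, -0.198, 0.2204]
tool_rot: [-180.0, -0.0, 73.9]
force: [0.8, 0.8, -0.1]
grip_width: 0.0004
grasp_force: 0.0
```

Request:
arm_command(series="37 -14 0 0 255; 37 -14 0 0 255; 37 -14 0 0 255; 37 -15 0 0 255; 37 -15 0 0 255; 37 -15 0 0 255; 37 -15 0 0 255; 37 -15 0 0 255; 37 -15 0 0 255; 37 -15 0 0 255; 37 -15 0 0 255; 37 -15 0 0 255; 37 -15 0 0 255; 32 -13 0 0 255")

```text
time_s: 3.9
tool_pos: [0.465, 0.351, 0.2204]
tool_rot: [-180.0, -0.0, 73.8]
force: [0.4, 0.0, -0.2]
grip_width: 0.0005
grasp_force: 0.0
```

```bash
python3 - <<'E'
from h import *
c=cam("wrist"); i=cams.read_camera("wrist"); cv2.imwrite("pics/w1.png",i)
print("expected ball",proj(c,[*T(CH,[-.026,.065]),.085]),"pack top",proj(c,[*T(CH,[0,-.055]),.105]))
E
```

```text
expected ball [298.09957147 182.54272951] pack top [321.28159421 293.64325756]
```

View pics/w1.png

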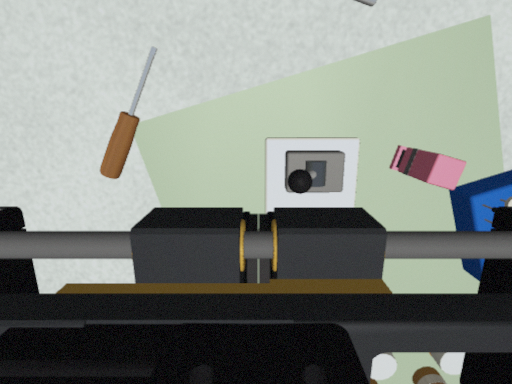

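The wrist view shows the black ball at (300,181), where it was predicted. The knife handle at (120,145) is clear of the path. Next I descend and push.

Request:
arm_command(series="0 0 35 0 255; 0 0 35 0 255; 0 0 35 0 255; 0 0 22 0 255; 0 0 15 0 255; 0 0 0 0 255; 0 10 0 0 255; 0 10 0 0 255; 0 10 0 0 255; 0 10 0 0 255; 0 10 0 0 255; 0 8 0 0 255; 0 0 0 0 255")

```text
time_s: 5.03
tool_pos: [0.5248, 0.3307, 0.0787]
tool_rot: [179.9, -0.0, 73.6]
force: [0.5, 0.4, -1.0]
grip_width: 0.0006
grasp_force: 0.0
```

```bash
python3 - <<'E'
from h import *
c=cam("wrist"); i=cams.read_camera("wrist"); cv2.imwrite("pics/w2.png",i); 
print("force",telemetry.get_obs()["force"])
c=cam("side"); i=cams.read_camera("side"); u,v=proj(c,[*T(CH,[0,.065]),.08]).astype(int); print(u,v)
cv2.imwrite("pics/s2.png",cv2.resize(i[v-60:v+60,u-60:u+100],None,fx=4,fy=4,interpolation=2))
E
```

```text
force [-0.67159537 -0.36670006  0.11641053]
228 277
```

View pics/s2.png

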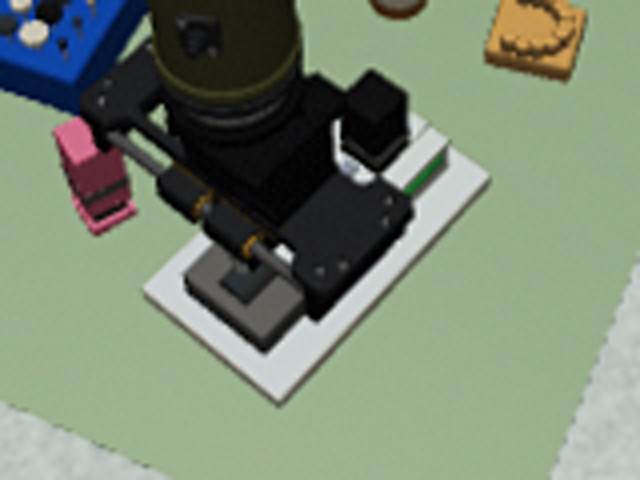

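The arm hides the lever in this view. I push a little further, raise, and look again.

Request:
arm_command(series="0 4 0 0 255; 0 3 0 0 255; 0 0 0 0 255")

```text
time_s: 5.38
tool_pos: [0.5285, 0.3302, 0.0783]
tool_rot: [-180.0, 0.0, 73.8]
force: [-0.8, -0.0, -0.3]
grip_width: 0.0003
grasp_force: 0.1
```

Request:
arm_command(series="0 -15 0 0 255; 0 -15 -10 0 255; 0 0 -35 0 255; 0 0 -40 0 255; 0 -10 -40 0 0; 0 -10 -17 0 0")

```text
time_s: 5.88
tool_pos: [0.482, 0.3459, 0.226]
tool_rot: [179.7, -0.3, 73.8]
force: [0.9, 0.5, 0.4]
grip_width: 0.0073
grasp_force: 0.0
```

```bash
python3 - <<'E'
from h import *
c=cam("wrist"); i=cams.read_camera("wrist"); u,v=proj(c,[*T(CH,[0,.065]),.085]).astype(int)
print(u,v,[(a,proj(c,[*T(CH,[.055*np.sin(a-.5),.065]),.037+.055*np.cos(a-.5)]).round(1)) for a in(.6,.8,.9,1.)])
u0=max(u-80,0);v0=max(v-60,0);print(u0,v0)
cv2.imwrite("pics/w3.png",cv2.resize(i[v0:v0+120,u0:u0+160],None,fx=4,fy=4))
s=[*T(CH,[0,-.055])]
plan([(*s,.2),(*s,.069)],74.1)
E
```

```text
304 181 [(0.6, array([310.5, 182.9])), (0.8, array([320.2, 182.4])), (0.9, array([324.7, 181.9])), (1.0, array([328.8, 181.4]))]
224 121
turn -0.00
shift [-123.   53.   28.]
shift [  0.   0. 131.]
```

View pics/w3.png

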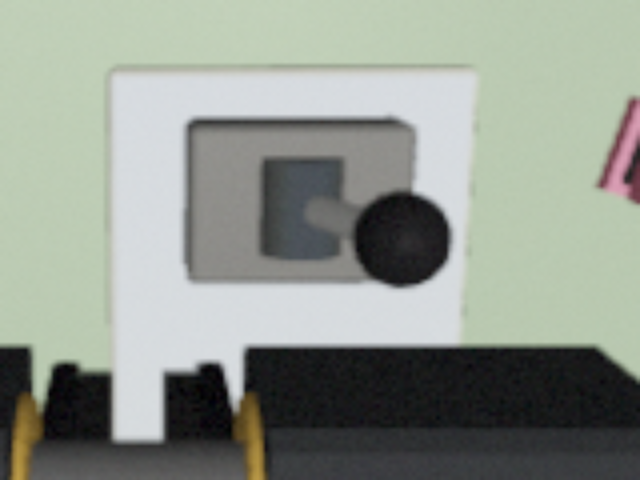

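The ball is at crop (402,238), i.e. (324.5,180.5), against a prediction of 324.7 for 0.9 rad, so the charger is off. Now I move to where the wrist camera sees the pack.

Request:
arm_command(series="-35 8 0 0 0; -35 8 0 0 0; -35 8 0 0 0; -35 8 0 0 0; -35 7 0 0 0; -30 7 0 0 0; -28 7 0 0 0; 0 0 0 0 0; 0 0 0 0 0")

```text
time_s: 6.68
tool_pos: [0.4662, 0.1038, 0.2204]
tool_rot: [180.0, 0.1, 73.6]
force: [-0.1, 0.3, 0.3]
grip_width: 0.0697
grasp_force: 0.0
```

```bash
python3 - <<'E'
from h import *
c=cam("wrist"); i=cams.read_camera("wrist"); cv2.imwrite("pics/w4.png",i)
for h in([0,-.055],): 
  for dx in(-.016,.016):
    for dy in(-.016,.016): print(dx,dy,proj(c,[*T(CH,[h[0]+dx,h[1]+dy]),.105]).round(1))
E
```

```text
-0.016 -0.016 [238.6  78.7]
-0.016 0.016 [237.6  40.1]
0.016 -0.016 [273.9  78.3]
0.016 0.016 [274.   39.7]
```

View pics/w4.png

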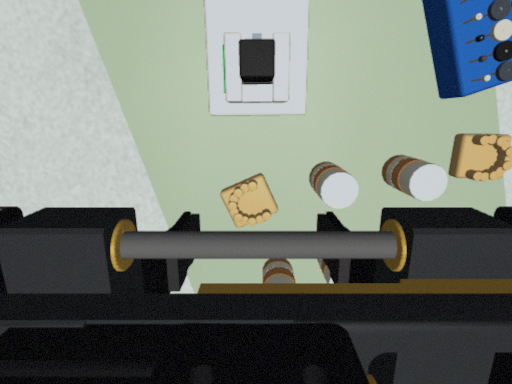

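The pack top spans columns 240–274 and rows 39–75, within 1 px of the prediction.

```bash
python3 - <<'E'
from h import *
s=[*T(CH,[0.0005,-.055])]
plan([(*s,.22),(*s,.069)],74.1)
E
```

```text
turn -0.01
shift [114.   1.   0.]
shift [  0.   0. 151.]
```

Request:
arm_command(series="38 0 0 -0.01 0; 38 0 0 0 0; 38 1 0 0 0; 0 0 35 0 0; 0 0 35 0 0; 0 0 35 0 0; 0 0 30 0 0; 0 0 16 0 0; 0 0 0 0 0; 0 0 0 0 255; 0 0 0 0 255; 0 0 0 0 255; 0 0 0 0 255; 0 0 0 0 255; 0 0 0 0 255; 0 0 0 0 255; 0 0 0 0 255", squeeze=40)

```text
time_s: 8.15
tool_pos: [0.4984, 0.2151, 0.0697]
tool_rot: [180.0, 0.0, 74.3]
force: [-0.1, 0.0, 0.0]
grip_width: 0.0416
grasp_force: 0.0
```

Request:
arm_command(series="0 0 0 0 255; 0 0 0 0 255; 0 0 0 0 255; 0 0 0 0 255; 0 0 0 0 255; 0 0 0 0 255")

```text
time_s: 8.65
tool_pos: [0.4983, 0.2152, 0.0695]
tool_rot: [-180.0, 0.0, 74.4]
force: [-0.9, -0.6, 0.9]
grip_width: 0.032
grasp_force: 40.0
```

Request:
arm_command(series="0 0 -6 0 255; 0 0 -6 0 255; 0 0 -6 0 255; 0 0 -6 0 255; 0 0 -10 0 255; 0 0 -25 0 255; 0 0 -35 0 255; 0 0 -35 0 255; 0 0 0 0 255")

```text
time_s: 9.4
tool_pos: [0.5021, 0.2178, 0.2073]
tool_rot: [179.4, -0.4, 74.4]
force: [1.8, 0.9, -1.5]
grip_width: 0.0318
grasp_force: 40.0
```

```bash
python3 - <<'E'
from h import *
for y in(.037,-.037):
  for x in(.111,.037,-.037): print(x,y,T(CR,[x,y]).round(3))
s=[*T(CR,[.111,-.037])]
plan([(*s,.198),(*s,.059)],74.1)
E
```

```text
0.111 0.037 [ 0.602 -0.188]
0.037 0.037 [ 0.529 -0.195]
-0.037 0.037 [ 0.455 -0.202]
0.111 -0.037 [ 0.609 -0.262]
0.037 -0.037 [ 0.536 -0.269]
-0.037 -0.037 [ 0.462 -0.276]
turn 0.01
shift [-432.  234.    9.]
shift [  0.   0. 139.]
```

Request:
arm_command(series="-33 18 0 0 255; -33 18 0 0 255; -33 18 0 0 255; -33 18 0 0 255; -33 18 0 0 255; -33 18 0 0 255; -33 18 0 0 255; -33 18 0 0 255; -33 18 0 0 255; -33 18 0 0 255; -33 18 0 0 255; -33 18 0 0 255; -33 18 0 0 255; -3 0 0 0 255; 0 0 0 0 255")

```text
time_s: 10.65
tool_pos: [0.6063, -0.2683, 0.1987]
tool_rot: [-180.0, 0.1, 74.0]
force: [-0.5, 1.3, -0.8]
grip_width: 0.0317
grasp_force: 40.0
```

```bash
python3 - <<'E'
from h import *
s=[*T(CR,[.111,-.037])]
plan([(*s,.198),(*s,.060)])
c=cam("wrist"); i=cams.read_camera("wrist"); cv2.imwrite("pics/w5.png",i)
print([proj(c,[*T(CR,p),.034]).round(0) for p in([.15,.076],[-.15,.076],[.074,.0],[0,0])])
E
```

```text
turn 0.00
shift [7. 1. 1.]
shift [  0.   0. 138.]
[array([254.,  57.]), array([ 10., 161.]), array([216., 151.]), array([158., 174.])]
```

View pics/w5.png

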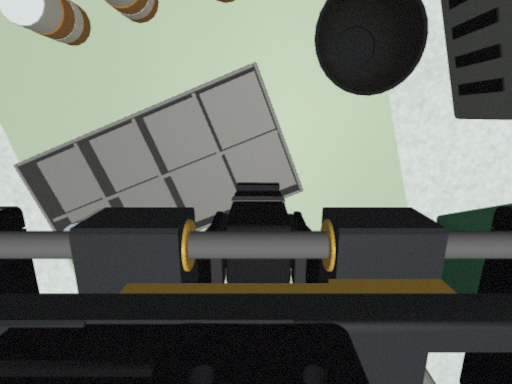

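The wrist view gives the crate's rim corners at (256,66), (17,164) and (301,188), and the divider crossings at (220,153) and (163,175). I refit the crate from these points.

```bash
python3 - <<'E'
from h import *
from scipy.optimize import least_squares
c=cam("wrist")
L=[(.15,.076,.034),(-.15,.076,.034),(.15,-.076,.034),(.074,0,.030),(0,0,.030)]; px=[(256,66),(17,164),(301,188),(220,153),(163,175)]
P=np.array([ray(c,*q,l[2])[:2] for q,l in zip(px,L)])
r=least_squares(lambda t:np.ravel([T(t,l[:2])-p for l,p in zip(L,P)]),CR)
print(r.x,np.degrees(r.x[2]),(r.fun*1000).round(1))
CR=r.x
s=[*T(CR,[.111,-.037])]
plan([(*s,.198),(*s,.060)])
E
```

```text
[ 0.49804188 -0.23639668  0.09881817] 5.661864264817061 [ 2.5  4.8 -3.5  1.2  3.4 -4.1 -0.4 -0.5 -2.  -1.4]
turn 0.00
shift [4. 4. 1.]
shift [  0.   0. 138.]
```

Request:
arm_command(series="4 4 1 0 255; 0 0 35 0 255; 0 0 35 0 255; 0 0 35 0 255; 0 0 20 0 255; 0 0 8 0 255; 0 0 6 0 255; 0 0 0 0 255; 0 0 0 0 80; 0 0 0 0 80; 0 0 0 0 80; 0 0 0 0 80; 0 0 -5 0 80; 0 0 -35 0 80; 0 0 -35 0 0; 0 0 -35 0 0")

```text
time_s: 12.03
tool_pos: [0.6117, -0.261, 0.17]
tool_rot: [-180.0, -0.0, 74.4]
force: [1.5, -1.0, -0.1]
grip_width: 0.0665
grasp_force: 0.0
```

```bash
sed -i 's/CR=np.array.*/CR=np.array([0.498,-0.2364,0.0988])/' h.py; python3 - <<'E'
from h import *
cv2.imwrite("pics/top0.png",cams.read_camera("top"))
for y in(.037,-.037):
  for x in(.111,.037,-.037): print(x,y,T(CR,[x,y]).round(3))
E
sed -i '/^quad\|^a=\|^b=\|imwrite/d' m.py; python3 m.py; python3 -c "
import cv2;i=cv2.imread('pics/top0.png');cv2.imwrite('pics/t2.png',cv2.resize(i[120:280,150:400],None,fx=3,fy=3,interpolation=2))"
```

```text
0.111 0.037 [ 0.605 -0.189]
0.037 0.037 [ 0.531 -0.196]
-0.037 0.037 [ 0.458 -0.203]
0.111 -0.037 [ 0.612 -0.262]
0.037 -0.037 [ 0.538 -0.27 ]
-0.037 -0.037 [ 0.465 -0.277]
px [105  25 164] [ 55  40 145] [104  24 159] [60  6 87] [105  25 165]
jar [262.2 162.8] [  5   4  15  14 165] [0.6455 0.047  0.074 ]
jar [295.1 167.7] [  6   5  15  14 168] [ 0.6307 -0.0567  0.074 ]
jar [256.1 192.6] [  5   5  15  14 172] [0.5494 0.0655 0.074 ]
jar [293.1 198.4] [  5   5  15  14 173] [ 0.5323 -0.0491  0.074 ]
jar [293.8 224.8] [  5   5  16  15 184] [ 0.4507 -0.0502  0.074 ]
ball [0.50592737 0.33701888 0.085     ] pack [0.49250379 0.212832   0.105     ] tub [ 0.39491341 -0.27995272  0.062     ]
```

View pics/t2.png

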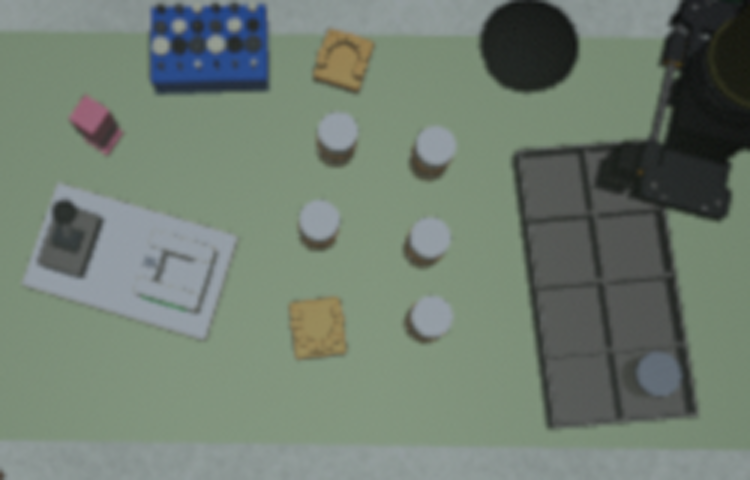

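All five jars are where they were; the pack is hidden under the gripper, in the far right cell. I pick jars next, fingers partly open (count 60) to clear the neighbours.

```bash
cat > cyc.py <<'E'
from h import *
J=dict(j1=(.6455,.047),j2=(.6307,-.0567),j3=(.5494,.0655),j4=(.5323,-.0491),j5=(.4507,-.0502))
C=dict(B=(.111,.037),C1=(.037,-.037),C2=(.037,.037),D1=(-.037,-.037),D2=(-.037,.037))
def full(pairs):
    q=[]
    for j,c in pairs:
        c=T(CR,C[c]); q+=[(*J[j],.17),(*J[j],.041),(*J[j],.17),(*c,.17),(*c,.046),(*c,.17)]
    plan(q,74.1)
E
python3 -c "
from cyc import *
full([('j2','B'),('j1','C1'),('j4','C2'),('j3','D1'),('j5','D2')])"
```

```text
turn 0.00
shift [202. -42.   9.]
shift [  0.   0. 129.]
shift [   0.    0. -129.]
shift [-134.   11.   -0.]
shift [  0.   0. 124.]
shift [   0.    0. -124.]
shift [238. -25.  -0.]
shift [  0.   0. 129.]
shift [   0.    0. -129.]
shift [-334.  -16.   -0.]
shift [  0.   0. 124.]
shift [   0.    0. -124.]
shift [210. -66.  -0.]
shift [  0.   0. 129.]
shift [   0.    0. -129.]
shift [-142.   39.   -0.]
shift [  0.   0. 124.]
shift [   0.    0. -124.]
shift [256. -54.  -0.]
shift [  0.   0. 129.]
shift [   0.    0. -129.]
shift [-352.   12.   -0.]
shift [  0.   0. 124.]
shift [   0.    0. -124.]
shift [214. -76.  -0.]
shift [  0.   0. 129.]
shift [   0.    0. -129.]
shift [-145.   48.   -0.]
shift [  0.   0. 124.]
shift [   0.    0. -124.]
```

Request:
arm_command(series="34 -7 0 0 60; 34 -7 0 0 60; 34 -7 0 0 60; 34 -7 3 0 60; 34 -7 3 0 60; 32 -7 3 0 60; 0 0 0 0 60; 0 0 35 0 60; 0 0 35 0 60; 0 0 35 0 60; 0 0 24 0 60; 0 0 0 0 60; 0 0 0 0 255; 0 0 0 0 255; 0 0 0 0 255; 0 0 0 0 255; 0 0 0 0 255; 0 0 0 0 255; 0 0 0 0 255; 0 0 0 0 255", squeeze=25)

```text
time_s: 13.75
tool_pos: [0.6281, -0.0556, 0.0328]
tool_rot: [179.7, -0.0, 74.3]
force: [1.3, -0.1, 7.2]
grip_width: 0.0434
grasp_force: 25.0
```

Request:
arm_command(series="0 0 0 0 255; 0 0 0 0 255")

```text
time_s: 13.92
tool_pos: [0.6281, -0.0556, 0.0328]
tool_rot: [179.7, -0.0, 74.3]
force: [0.6, -0.4, 6.7]
grip_width: 0.0438
grasp_force: 25.0
```

```bash
python3 - <<'E'
from h import *
i=cams.read_camera("side"); c=cam("side"); u,v=proj(c,[.63,-.057,.04]).astype(int)
cv2.imwrite("pics/s3.png",cv2.resize(i[v-70:v+50,u-80:u+110],None,fx=4,fy=4,interpolation=2))
E
```

```text
(no output)
```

View pics/s3.png

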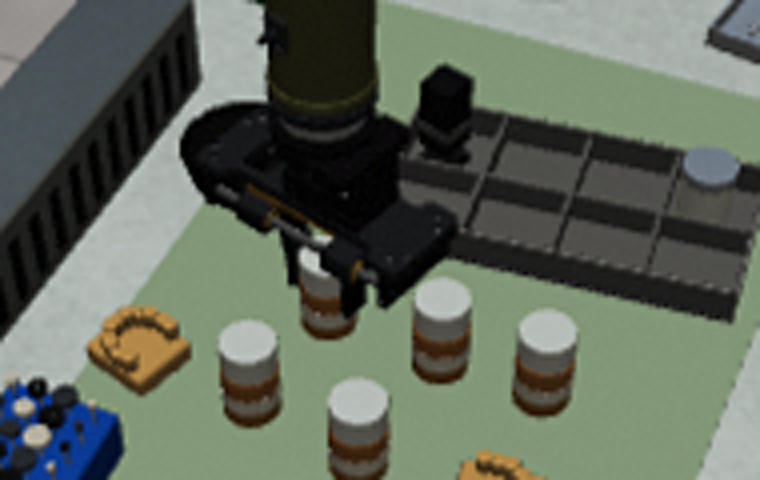

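The pack stands upright in its cell at (447,105) and the jar is between the fingers. The grip is 8 mm lower than planned, so I regrip higher and lift.

Request:
arm_command(series="0 0 0 0 90; 0 0 0 0 90; 0 0 0 0 90; 0 0 -8 0 90; 0 0 0 0 90; 0 0 0 0 255; 0 0 0 0 255; 0 0 0 0 255; 0 0 0 0 255; 0 0 0 0 255; 0 0 0 0 255")

```text
time_s: 14.88
tool_pos: [0.6264, -0.0554, 0.0386]
tool_rot: [180.0, -0.0, 74.4]
force: [0.9, -0.9, 0.3]
grip_width: 0.0434
grasp_force: 25.0
```

Request:
arm_command(series="0 0 -20 0 255; 0 0 -35 0 255; 0 0 -37 0 255; 0 0 -37 0 255; 0 0 0 0 255")

```text
time_s: 15.3
tool_pos: [0.6301, -0.0547, 0.1756]
tool_rot: [179.3, -0.1, 74.4]
force: [1.9, -0.6, 0.1]
grip_width: 0.0426
grasp_force: 25.0
```

```bash
python3 -c "
from cyc import *
c=T(CR,C['B']);plan([(*c,.17),(*c,.046)],74.1);print(telemetry.get_obs()['tool_pos'])"
```

```text
turn 0.00
shift [-136.   12.    6.]
shift [  0.   0. 124.]
[ 0.63013657 -0.05471947  0.1755628 ]
```

Request:
arm_command(series="-34 3 0 0 255; -34 3 0 0 255; -34 3 0 0 255; -33 3 0 0 255; 0 0 0 0 255; 0 0 0 0 255; 0 0 35 0 255; 0 0 35 0 255; 0 0 35 0 255; 0 0 15 0 255; 0 0 4 0 255; 0 0 0 0 255; 0 0 0 0 85; 0 0 0 0 85; 0 0 0 0 85; 0 0 0 0 85; 0 0 -35 0 85; 0 0 -35 0 60; 0 0 -35 0 60; 0 0 -20 0 60")

```text
time_s: 16.97
tool_pos: [0.6032, -0.1886, 0.1734]
tool_rot: [179.7, 0.0, 74.4]
force: [0.9, -0.4, 1.1]
grip_width: 0.0651
grasp_force: 0.0
```

Request:
arm_command(series="34 -4 0 0 60; 34 -4 0 0 60; 34 -4 0 0 60; 34 -4 0 0 60; 34 -3 0 0 60; 34 -3 0 0 60; 34 -3 0 0 60; 0 0 0 0 60; 0 0 0 0 60; 0 0 0 0 60; 0 0 0 0 60")

```text
time_s: 17.88
tool_pos: [0.6415, 0.0453, 0.1685]
tool_rot: [180.0, 0.1, 74.2]
force: [0.1, -0.3, 0.4]
grip_width: 0.0666
grasp_force: 0.0
```

```bash
cp m.py m2.py; sed -i 's/^i=.*/i=cams.read_camera("top"); cv2.imwrite("pics\/tt.png",i); c=cam("top"); s=512\/800/' m2.py; python3 m2.py | grep jar;  python3 -c "
from cyc import *
full([('j1','C1')])
print(telemetry.get_obs()['tool_pos'])"
```

```text
turn 0.00
shift [ 3.  3. -2.]
shift [  0.   0. 129.]
shift [   0.    0. -129.]
shift [-334.  -16.   -0.]
shift [  0.   0. 124.]
shift [   0.    0. -124.]
[0.64149418 0.0451042  0.16849443]Traceback (most recent call last):
  File "m2.py", line 8, in <module>
    k=1+np.argmax(st[1:,4]); q=ce[k]+[u0,v0]; print("jar",q.round(1),st[k],ray(c,*q,0.074).round(4))
        ~~~~~~~~~^^^^^^^^^^
    return _wrapfunc(a, 'argmax', axis=axis, out=out, **kwds)
    return bound(*args, **kwds)
ValueError: attempt to get argmax of an empty sequence
```

Request:
arm_command(series="3 3 0 0 60; 0 0 35 0 60; 0 0 35 0 60; 0 0 35 0 60; 0 0 17 0 60; 0 0 5 0 60; 0 0 0 0 60; 0 0 0 0 255; 0 0 0 0 255; 0 0 0 0 255; 0 0 0 0 255; 0 0 0 0 255; 0 0 0 0 255; 0 0 0 0 255; 0 0 0 0 255; 0 0 0 0 255")

```text
time_s: 19.27
tool_pos: [0.6458, 0.0496, 0.0428]
tool_rot: [179.9, -0.0, 74.4]
force: [-0.8, 0.5, 6.2]
grip_width: 0.0427
grasp_force: 25.0
```

```bash
cat > lids.py <<'E'
from h import *
i=cams.read_camera("top"); c=cam("top"); hsv=cv2.cvtColor(i,cv2.COLOR_BGR2HSV)
m=((hsv[...,1]<38)&(hsv[...,2]>110)).astype('uint8'); n,l,st,ce=cv2.connectedComponentsWithStats(m)
for k in range(1,n):
    if 100<st[k,4]<260 and 230<ce[k][0]<395 and 130<ce[k][1]<262: print("lid",ce[k].round(1),st[k,2:],ray(c,*ce[k],.074)[:2].round(4),"in crate:",(R.from_euler('z',-CR[2]).as_matrix()[:2,:2]@(ray(c,*ce[k],.078)[:2]-CR[:2])).round(3))
cv2.imwrite("pics/tt.png",cv2.resize(i[120:280,150:400],None,fx=3,fy=3,interpolation=2))
print(telemetry.get_obs()["tool_pos"],telemetry.get_obs()["force"])
E
python3 lids.py
```

```text
lid [336.9 177. ] [ 13  13 144] [ 0.6021 -0.1868] in crate: [0.108 0.04 ]
lid [255.9 192.9] [ 15  14 168] [0.5482 0.0661] in crate: [0.079 0.296]
lid [291.7 225.6] [ 13  15 118] [ 0.4481 -0.0438] in crate: [-0.031  0.197]
[0.64577845 0.04960074 0.04277179] [-0.23359605  0.33715383  5.68874995]
```

Request:
arm_command(series="0 0 -20 0 255; 0 0 -35 0 255; 0 0 -35 0 255; 0 0 -35 0 255; -34 -2 0 0 255; -34 -2 0 0 255; -34 -2 0 0 255; -34 -2 0 0 255; -34 -2 0 0 255; -34 -2 0 0 255; -34 -1 0 0 255; -34 -1 0 0 255; -34 -1 0 0 255; -31 -1 0 0 255; 0 0 0 0 255; 0 0 0 0 255; 0 0 0 0 255; 0 0 0 0 255")

```text
time_s: 20.82
tool_pos: [0.5394, -0.2688, 0.1664]
tool_rot: [-180.0, -0.1, 74.5]
force: [-0.6, 0.3, -0.5]
grip_width: 0.0427
grasp_force: 25.0
```

```bash
python3 -c "
from cyc import *
c=T(CR,C['C1']);plan([(*c,.17),(*c,.0475)],74.1);print(telemetry.get_obs()['tool_pos'],telemetry.get_obs()['grip_width'])"
```

```text
turn 0.01
shift [-1. -1. -4.]
shift [  0.   0. 123.]
[ 0.53935014 -0.26879709  0.16639517] 0.04274109418395823
```

Request:
arm_command(series="0 0 35 0 255; 0 0 35 0 255; 0 0 30 0 255; 0 0 14 0 255; 0 0 5 0 255; 0 0 0 0 255; 0 0 0 0 85; 0 0 0 0 85; 0 0 0 0 85; 0 0 0 0 85; 0 0 -35 0 85; 0 0 -35 0 85; 0 0 -35 0 60; 0 0 -18 0 60; 0 0 0 0 60; 0 0 0 0 60")

```text
time_s: 22.15
tool_pos: [0.5397, -0.2711, 0.1723]
tool_rot: [179.8, 0.1, 74.4]
force: [-0.5, 0.3, -0.3]
grip_width: 0.0658
grasp_force: 0.0
```

```bash
python3 lids.py;  python3 -c "
from cyc import *
full([('j4','C2')])"
```

```text
lid [337. 177.] [ 13  13 142] [ 0.6021 -0.187 ] in crate: [0.108 0.04 ]
lid [256.  192.4] [ 17  15 184] [0.5499 0.0658] in crate: [0.081 0.296]
lid [293.4 198.1] [ 16  15 180] [ 0.5332 -0.0499] in crate: [0.053 0.183]
lid [294.  224.6] [ 17  16 190] [ 0.4514 -0.0509] in crate: [-0.028  0.19 ]
[ 0.53863689 -0.27085683  0.17059056] [ 0.52396469 -0.19595823 -0.2544107 ]
turn 0.00
shift [212. -67.   1.]
shift [  0.   0. 129.]
shift [   0.    0. -129.]
shift [-142.   39.   -0.]
shift [  0.   0. 124.]
shift [   0.    0. -124.]
```

Request:
arm_command(series="35 -11 0 0 60; 35 -11 0 0 60; 35 -11 0 0 60; 35 -11 0 0 60; 36 -11 0 0 60; 36 -12 0 0 60; 0 0 0 0 60; 0 0 35 0 60; 0 0 35 0 60; 0 0 35 0 60; 0 0 18 0 60; 0 0 5 0 60; 0 0 0 0 60; 0 0 0 0 255; 0 0 0 0 255; 0 0 0 0 255; 0 0 0 0 255; 0 0 0 0 255; 0 0 0 0 255; 0 0 0 0 255")

```text
time_s: 23.87
tool_pos: [0.5321, -0.0487, 0.0436]
tool_rot: [179.9, 0.0, 74.4]
force: [-1.5, 0.3, 5.9]
grip_width: 0.0429
grasp_force: 25.0
```

Request:
arm_command(series="0 0 0 0 255; 0 0 0 0 255; 0 0 0 0 255")

```text
time_s: 24.12
tool_pos: [0.5321, -0.0487, 0.0436]
tool_rot: [179.9, 0.0, 74.4]
force: [-1.2, 0.4, 5.6]
grip_width: 0.0425
grasp_force: 25.0
```

Request:
arm_command(series="0 0 -20 0 255; 0 0 -35 0 255; 0 0 -35 0 255; 0 0 -35 0 255; -35 10 0 0 255; -35 10 0 0 255; -36 10 0 0 255; -36 9 0 0 255; 0 0 0 0 255; 0 0 0 0 255; 0 0 0 0 255; 0 0 0 0 255")

```text
time_s: 25.12
tool_pos: [0.5308, -0.194, 0.1673]
tool_rot: [-180.0, -0.0, 74.5]
force: [0.3, 0.4, -1.0]
grip_width: 0.0428
grasp_force: 25.0
```

```bash
python3 -c "
from cyc import *
c=T(CR,C['C2']);plan([(*c,.17),(*c,.0475)],74.1);print(telemetry.get_obs()['tool_pos'])"
```

```text
turn 0.01
shift [-2.  1. -3.]
shift [  0.   0. 123.]
[ 0.53080629 -0.19395492  0.16730629]
```

Request:
arm_command(series="-2 1 35 0 255; 0 0 35 0 255; 0 0 30 0 255; 0 0 14 0 255; 0 0 6 0 255; 0 0 0 0 255; 0 0 0 0 85; 0 0 0 0 85; 0 0 0 0 85; 0 0 0 0 85; 0 0 -35 0 85; 0 0 -35 0 85; 0 0 -35 0 60; 0 0 -18 0 60; 0 0 0 0 60; 0 0 0 0 60")

```text
time_s: 26.45
tool_pos: [0.532, -0.1983, 0.1721]
tool_rot: [179.8, 0.1, 74.4]
force: [-0.8, 1.3, -0.2]
grip_width: 0.0659
grasp_force: 0.0
```

```bash
python3 lids.py;  python3 -c "
from cyc import *
full([('j3','D1')])"
```

```text
lid [336.9 177. ] [ 13  13 144] [ 0.6021 -0.1868] in crate: [0.108 0.04 ]
lid [256.1 192.4] [ 16  15 182] [0.55   0.0656] in crate: [0.081 0.295]
lid [294.  224.7] [ 16  16 189] [ 0.451  -0.0507] in crate: [-0.029  0.19 ]
[ 0.53095472 -0.19807005  0.17047405] [-0.26814069 -0.29614151 -0.49075001]
turn 0.00
shift [259. -54.   0.]
shift [  0.   0. 129.]
shift [   0.    0. -129.]
shift [-352.   12.   -0.]
shift [  0.   0. 124.]
shift [   0.    0. -124.]
```

Request:
arm_command(series="37 -8 0 0 60; 37 -8 0 0 60; 37 -8 0 0 60; 37 -8 0 0 60; 37 -8 0 0 60; 37 -7 0 0 60; 37 -7 0 0 60; 0 0 0 0 60; 0 0 35 0 60; 0 0 35 0 60; 0 0 35 0 60; 0 0 19 0 60; 0 0 5 0 60; 0 0 0 0 60; 0 0 0 0 255; 0 0 0 0 255; 0 0 0 0 255; 0 0 0 0 255; 0 0 0 0 255; 0 0 0 0 255")

```text
time_s: 28.17
tool_pos: [0.5496, 0.066, 0.0426]
tool_rot: [179.9, -0.0, 74.4]
force: [-0.2, -1.1, 3.7]
grip_width: 0.043
grasp_force: 25.0
```

Request:
arm_command(series="0 0 0 0 255; 0 0 0 0 255; 0 0 0 0 255")

```text
time_s: 28.42
tool_pos: [0.5496, 0.066, 0.0426]
tool_rot: [179.9, -0.0, 74.4]
force: [-1.0, 0.2, 5.1]
grip_width: 0.043
grasp_force: 25.0
```

Request:
arm_command(series="0 0 -20 0 255; 0 0 -35 0 255; 0 0 -35 0 255; 0 0 -35 0 255; -35 2 0 0 255; -35 1 0 0 255; -35 1 0 0 255; -35 1 0 0 255; -35 1 0 0 255; -35 1 0 0 255; -35 1 0 0 255; -35 1 0 0 255; -35 1 0 0 255; -36 2 0 0 255; 0 0 0 0 255; 0 0 0 0 255; 0 0 0 0 255; 0 0 0 0 255")

```text
time_s: 29.92
tool_pos: [0.4664, -0.2735, 0.1664]
tool_rot: [-180.0, -0.0, 74.5]
force: [-0.4, 0.8, -1.7]
grip_width: 0.0429
grasp_force: 25.0
```

```bash
python3 -c "
from cyc import *
c=T(CR,C['D1']);plan([(*c,.17),(*c,.0475)],74.1);print(telemetry.get_obs()['tool_pos'])"
```

```text
turn 0.01
shift [-4. -1. -4.]
shift [  0.   0. 123.]
[ 0.46642165 -0.27346385  0.16640144]
```

Request:
arm_command(series="-3 3 35 0 255; 0 0 35 0 255; 0 0 30 0 255; 0 0 14 0 255; 0 0 5 0 255; 0 0 0 0 255; 0 0 0 0 105; 0 0 0 0 105; 0 0 0 0 105; 0 0 0 0 105; 0 0 -35 0 105; 0 0 -35 0 105; 0 0 -35 0 60; 0 0 -18 0 60; 0 0 0 0 60; 0 0 0 0 60")

```text
time_s: 31.25
tool_pos: [0.4687, -0.2794, 0.1719]
tool_rot: [179.8, 0.1, 74.4]
force: [0.3, 0.3, -0.4]
grip_width: 0.0653
grasp_force: 0.0
```

```bash
python3 lids.py;  python3 -c "
from cyc import *
full([('j5','D2')])"
```

```text
lid [337. 177.] [ 13  13 141] [ 0.602  -0.1871] in crate: [0.107 0.04 ]
lid [366.5 196.8] [ 15  13 155] [ 0.5401 -0.2757] in crate: [ 0.037 -0.042]
lid [341.1 198.9] [ 13  13 145] [ 0.5324 -0.197 ] in crate: [0.037 0.037]
lid [368.5 219.5] [ 14  14 139] [ 0.4697 -0.2778] in crate: [-0.033 -0.037]
lid [294.  224.6] [ 16  16 184] [ 0.4513 -0.0508] in crate: [-0.029  0.19 ]
[ 0.46770881 -0.27889218  0.17032238] [-0.44138044 -0.15979109 -0.26704284]
turn 0.00
shift [215. -79.   0.]
shift [  0.   0. 129.]
shift [   0.    0. -129.]
shift [-145.   48.   -0.]
shift [  0.   0. 124.]
shift [   0.    0. -124.]
```

Request:
arm_command(series="36 -13 0 0 60; 36 -13 0 0 60; 36 -13 0 0 60; 36 -13 0 0 60; 36 -13 0 0 60; 35 -14 0 0 60; 0 0 0 0 60; 0 0 35 0 60; 0 0 35 0 60; 0 0 35 0 60; 0 0 18 0 60; 0 0 5 0 60; 0 0 0 0 60; 0 0 0 0 255; 0 0 0 0 255; 0 0 0 0 255; 0 0 0 0 255; 0 0 0 0 255; 0 0 0 0 255; 0 0 0 0 255")

```text
time_s: 32.97
tool_pos: [0.4504, -0.0508, 0.0434]
tool_rot: [179.9, 0.0, 74.4]
force: [-1.9, -0.1, 6.9]
grip_width: 0.043
grasp_force: 25.0
```

Request:
arm_command(series="0 0 0 0 255; 0 0 0 0 255; 0 0 0 0 255")

```text
time_s: 33.22
tool_pos: [0.4504, -0.0508, 0.0434]
tool_rot: [179.9, 0.0, 74.4]
force: [-1.4, 0.0, 5.9]
grip_width: 0.0426
grasp_force: 25.0
```

Request:
arm_command(series="0 0 -20 0 255; 0 0 -35 0 255; 0 0 -35 0 255; 0 0 -35 0 255; -36 12 0 0 255; -36 12 0 0 255; -36 12 0 0 255; -37 12 0 0 255; 0 0 0 0 255; 0 0 0 0 255; 0 0 0 0 255; 0 0 0 0 255")

```text
time_s: 34.22
tool_pos: [0.457, -0.2017, 0.1673]
tool_rot: [-180.0, -0.0, 74.5]
force: [0.8, 1.0, -0.7]
grip_width: 0.0427
grasp_force: 25.0
```

```bash
python3 -c "
from cyc import *
c=T(CR,C['D2']);plan([(*c,.17),(*c,.0475)],74.1);print(telemetry.get_obs()['tool_pos'])"
```

```text
turn 0.01
shift [-1.  1. -3.]
shift [  0.   0. 123.]
[ 0.45704308 -0.20168645  0.16731719]
```

Release, rise, then back off from over the crate for a clear final look.

Request:
arm_command(series="-1 1 35 0 255; 0 0 35 0 255; 0 0 30 0 255; 0 0 14 0 255; 0 0 6 0 255; 0 0 0 0 255; 0 0 0 0 95; 0 0 0 0 95; 0 0 0 0 95; 0 0 0 0 95; 0 0 -35 0 95; 0 0 -35 0 95; 0 0 -35 0 60; 0 0 -18 0 60; 0 0 0 0 60; 0 0 0 0 60")

```text
time_s: 35.55
tool_pos: [0.4584, -0.2048, 0.1718]
tool_rot: [179.8, 0.1, 74.4]
force: [0.4, -0.4, 0.6]
grip_width: 0.0656
grasp_force: 0.0
```

Request:
arm_command(series="36 0 0 0 60; 36 0 0 0 60; 36 0 0 0 60; 36 0 0 0 60; 36 0 0 0 60; 36 0 0 0 60; 36 0 0 0 60; 0 0 0 0 60; 0 0 0 0 60; 0 0 0 0 60")

```text
time_s: 36.38
tool_pos: [0.5246, 0.0378, 0.169]
tool_rot: [-179.9, 0.1, 74.4]
force: [0.7, -0.0, 0.2]
grip_width: 0.0662
grasp_force: 0.0
```

```bash
python3 lids.py; python3 - <<'E'
from h import *
i=cams.read_camera("side"); t=cv2.imread("pics/tt.png")
j=cv2.resize(i[90:320,190:400],None,fx=2,fy=2,interpolation=2)
t=cv2.resize(t,(375,240)); o=np.zeros((460,795,3),'uint8'); o[:460,:420]=j; o[:240,420:]=t
cv2.imwrite("pics/fin.png",o)
E
```

```text
lid [336.9 177. ] [ 13  13 144] [ 0.6021 -0.1868] in crate: [0.108 0.04 ]
lid [366.5 196.8] [ 16  14 165] [ 0.54   -0.2756] in crate: [ 0.037 -0.042]
lid [341.2 199. ] [ 14  13 149] [ 0.5322 -0.1975] in crate: [0.037 0.036]
lid [369.2 219.6] [ 16  14 164] [ 0.4693 -0.2801] in crate: [-0.033 -0.039]
lid [343.9 222.6] [ 14  14 157] [ 0.4593 -0.2027] in crate: [-0.036  0.039]
[0.5247498  0.03688482 0.16921265] [-0.00768117 -0.49408217  0.52702481]
```

View pics/fin.png

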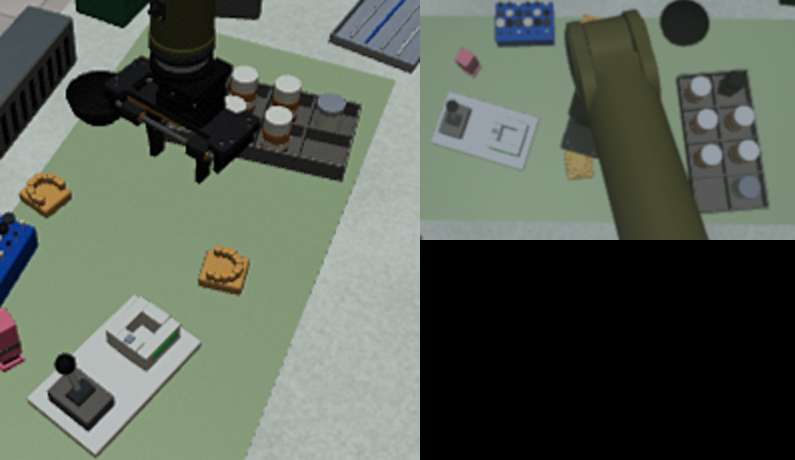

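The final look shows the pack and five jars upright, each in its own cell. The tub is still in the near right cell, the lever leans to the off side, and the bench is clear of jars.

```bash
python3 -c "
from h import *
print(env.sign_off())"
```

```text
the job is handed in; nothing more can be done
None
```

I switched the charger off (lever at about 0.9 rad) before pulling the pack, stood the pack and all five jars upright in their own crate cells with the tub left in place, and handed the job in at about 36 s; no verdict came back.

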